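# Put away the crate hook and the push rod at a battery dismantling bench

### The arm

A 6-joint arm with a two-finger parallel gripper is mounted at the origin on the work surface. World frame = base frame: x ahead of the robot, y to its left, z up, the work surface at z = 0. Lengths are in mm, angles in rad, forces in N, time in s.
With the tool pointing down it reaches from about 375 to 750 mm from the base axis. Payload 9 kg.
Tool frame: the origin (TCP) lies at the very end of the fingers, on their centre line; the grasp point (between the pads) lies 19 mm behind it; z points along the fingers, y is the direction in which the jaws open and shut (so a half turn about z gives the same grasp; the last joint's range is limited). The gripper opens to 85 mm and grips with 20 to 120 N. Pads are 22 mm wide; open, the fingers measure 114 mm over their backs; the gripper's body (76 mm by 85 mm) begins 54 mm behind the grasp point. The pads swing forward as they close: fully open they stand 13 mm farther back than shut.
Start: joints at [-1.351, 0.104, 0.097, 1.564, 0, 1.353], TCP at [254.382, -543.439, 231.331] pointing down, gripper open.
Joint ranges: [-2.99, 2.99], [-0.84, 1.86], [-1.1, 1.16], [-1.84, 2.11], [-1.51, 1.56], [-3.14, 3.14]. Speed limits (rad/s): [2.22, 2.22, 2.57, 3.14, 3.14, 3.14].

### API

Orientations are given as [roll, pitch, yaw] about the fixed x, y, z axes, in that order (R = Rz(yaw) Ry(pitch) Rx(roll)).
In Python, from bench import monitor, optics, robot gives the robot as it stands.
- The arm moves only by the tool move_arm, never from a script. Its argument "plan" is a list of rows, each an object with "slide": the shift along the world's x, y, z in cm, a list of three; "twist": the turn, a rotation vector about the world's x, y, z in rad, a list of three; "hand": the finger opening in cm, from 0 to 8.54. A call has 1 to 8 rows; each row is the pose to reach, as a shift and turn from the pose measured when the call began; what a row does not reach only later rows make up. A row lasts 1/10 s, in which the tool goes at most 50 mm and 8.59 degrees, less where a joint would pass 70% of its speed; a pose out of reach is approached as far as the arm can. A call with a gripper value outside its range is refused whole. The fingers move at their own pace and stop on an object; "grip_force" is the grip in N (left out, the last holds). Time passes only in rows, so rows that repeat a pose let the fingers close. It gives the time, the measured TCP pose, the force and the opening at its end, in the units of the state.
- monitor.get_obs(): the state, without advancing time (a new reading comes with each control period).
- optics.get_image(name): name is "side" or "top" or "wrist"; returns a dict with "frame" (400x640x3 uint8, red, green, blue), "camera_matrix" (3x3 intrinsics, pixels), "xyz" and "orientation" of the camera in the world. Camera axes: x right, y up, looking along -z (the intrinsics and any distortion apply to the point x, -y, -z); pixel columns grow to the right and rows downward; lengths in mm; the calibration is good to about 2 mm. A picture is of the moment at which its call begins. There is no depth.
- robot.job_done(): hands the job in, once; it reports no verdict.
The state is a dict: "clock": time; "qpos": joint angles; "joint_velocities": joint speeds; "effort": joint torques, N m; "tool_pos": TCP position; "tool_rot": TCP orientation; "ft_force": force on the tool from outside, world axes, zero at the start; "moment": the same for the moment, N m; "opening": finger opening in mm.
Only numpy, scipy, OpenCV 4.12 (cv2) and the standard library are available. Lean on these libraries where they do the work, as an engineer would, in place of code of your own. Each camera call takes 0.05 s, during which the arm holds its last target.

### The job

Put the two tools away in their holders on the bench, in either order: hang the crate hook by its round eye on the slanted peg so that the eye has slid well down the peg and the hook hangs free, and press the grey rod down into its fork clip until it lies fully home and the sprung jaw has closed over it. Leave the battery module, the bolt tray and the screwdriver where they are.

Things in the scene. Friction and masses are not known exactly. Their poses are not given: they have to be found in the camera images.
- crate_hook: steel crate hook, 0.16 kg, lying flat: black rubber grip 76 long (x) x 18 wide (y) x 22 high (z), a round eye at one end, an open J-bend at the other, 190 overall. Origin: centre of the grip's underside. x runs from grip to eye, z is the normal of its flat (up while lying). Wire 8 thick, at z = 11. The J-bend reaches x = -80, y = +36. It starts with the eye away from the robot, within 0.45 rad
- eye (a point): centre of the hook's round eye, 85 mm from the grip centre along the hook's +x; clear opening 38 mm, outside 56 mm, wire 8 mm thick
- grip (a point): middle of the rubber grip, 11 mm above its underside
- peg_stand: fixed stand: foot plate 110 x 110 x 10, grey post 22 x 22 reaching 300 high. Origin: centre of the underside. The peg is on its -x face and leans up and out to -x. The stand may be left or right of the middle
- peg: straight round steel peg, 12 in diameter, 90 long, round tip, rising at 45 degrees out of the post's face. Origin: the root of the peg on the post's face, 235 above the bench. Its z axis is the peg's axis from root to tip; its y axis is level
- peg_tip (a point): very tip of the peg, 90 mm from the root along its axis, 299 above the bench
- clip: fixed fork clip: base plate 80 (x) x 150 (y) x 12, two forks 14 wide at y = -55 and +55, 96 free between them. Each has a fixed prong on the -x side, to z = 85, and the jaw on the +x side. Origin: centre of the underside. The rod lies along the clip's y axis; its centre line is at x = 0, z = 50 when fully home (its top at 59)
- jaw (a joint): angle of the sprung jaw (one hinged part with a slippery white rounded nose in each fork): 0 closed, opens to 0.6 rad, springs shut by itself; about 0.1 rad lets the rod through. The rod pushed down at its middle passes with about 5 to 20 N, then snaps home
- rod: loose grey plastic rod with black ends, 18 in diameter, 200 long, 0.1 kg. Origin: its centre; its y axis is its length. It starts lying level in the mouth of the clip on top of the closed jaw, centre about 73 above the bench, and can be pushed from above between the two forks
- module: bystander: black ribbed battery module with aluminium sides, 150 x 220 x 108, 4 kg. Origin: centre of the underside
- tray: bystander: open grey plastic tray with bolts, 90 x 110 x 40. Origin: centre of the underside
- screwdriver: bystander: screwdriver lying on the bench, about 200 long. Origin: on its underside, near the middle
Mind the look-alikes: they are no part of the job. Leave any turquoise or yellow look-alike of the rod alone. Several things have the shape of the crate_hook; the one meant has the colours described above.

How it is judged (in metres and radians):
At the end, for the whole second after the job is handed in: The eye hangs round the peg with its centre less than 50 mm up the peg from the root, and the hook is at rest; the rod lies in both forks with its centre at most 53 mm above the bench, within 35 mm of central, and the jaw is closed (under 0.05 rad) (z of eye in the frame of peg between -0.02 and 0.05 m and y of eye in the frame of peg between -0.025 and 0.025 m and x of eye in the frame of peg between -0.035 and 0.035 m and linear speed of crate_hook below 0.05 m/s and z of rod in the frame of clip between 0.045 and 0.053 m and x of rod in the frame of clip between -0.006 and 0.006 m and y of rod in the frame of clip between -0.035 and 0.035 m and angle between the y axis of rod and the y axis of clip, either way round below 0.06 rad and value of joint jaw below 0.05 rad); the robot touches nothing.
It fails at once if the battery module is shifted by more than 30 mm (distance of module from where it was at the start of the episode above 0.03 m).
It fails at once if the bolt tray is shifted by more than 30 mm (distance of tray from where it was at the start of the episode above 0.03 m).
It fails at once if the screwdriver is shifted by more than 30 mm (distance of screwdriver from where it was at the start of the episode above 0.03 m).
It also fails if it takes over 51 s, if anything falls off the work surface, if the arm or the gripper's body presses on something with over 40 N, if the wrist force passes 120 N, or if a joint passes its speed limit or range.

## Working session

There is one attempt and no reset: what is moved stays moved. The work goes in short steps, Python scripts to look and compute and a tool call to move; the robot and the scene stay as the last step left them, time stands still between calls to the robot, and variables do not carry over. Pictures are saved under pics/ and viewed, and the job is handed in when it is done.

Besides the shell and the picture viewer there is one more tool, called after "Emit:" by a JSON object that holds its "fn" and its "kwargs", one argument or row to a line. move_arm: Moves the arm, as the interface text tells. Its arguments: {"type":"object","properties":{"plan":{"type":"array","items":{"type":"object","properties":{"slide":{"type":"array","items":{"type":"number"}},"twist":{"type":"array","items":{"type":"number"}},"hand":{"type":"number"}}}},"grip_force":{"type":"number"}},"required":["plan"]}

```bash
ls; mkdir -p pics
cat > h.py <<'E'
import numpy as np,cv2,pickle
from bench import monitor,optics,robot
from scipy.spatial.transform import Rotation as R
def shot(n,f):
    d=optics.get_image(n); cv2.imwrite('pics/'+f+'.png',d['frame'][:,:,::-1]); pickle.dump(d,open('pics/'+f+'.pkl','wb')); return d
E
python3 - <<'E'
from h import *
for n in ['side','top','wrist']:
    d=shot(n,n+'0'); print(n,{k:(v if k!='frame' else v.shape) for k,v in d.items()})
print(monitor.get_obs())
E
```

```text
pics
side {'frame': (400, 640, 3), 'camera_matrix': array([[458.08471443,   0.        , 324.67606094],
       [  0.        , 458.08471443, 205.16831325],
       [  0.        ,   0.        ,   1.        ]]), 'xyz': array([  44.33166858,  952.40163137, 1060.29739665]), 'orientation': array([ 0.85965027,  0.00860252, -2.60718134])}
top {'frame': (400, 640, 3), 'camera_matrix': array([[511.57947401,   0.        , 320.80743799],
       [  0.        , 511.57947401, 197.14815252],
       [  0.        ,   0.        ,   1.        ]]), 'xyz': array([ 394.55530389,   48.81905244, 1686.2186886 ]), 'orientation': array([ 1.04317695e-01,  1.45755937e-03, -1.57350510e+00])}
wrist {'frame': (400, 640, 3), 'camera_matrix': array([[311.98278332,   0.        , 317.31553573],
       [  0.        , 311.98278332, 204.31237906],
       [  0.        ,   0.        ,   1.        ]]), 'xyz': array([ 330.10840888, -507.71309214,  373.81591093]), 'orientation': array([-0.32684215,  0.0011599 , -1.13354208])}
{'clock': 0.15, 'qpos': array([-1.35066478e+00,  1.04577239e-01,  9.66714001e-02,  1.56387936e+00,
       -1.88708577e-05,  1.35307233e+00]), 'joint_velocities': array([-0.00079791, -0.00207991,  0.0021563 ,  0.00059244, -0.0001341 ,
        0.00019732]), 'effort': array([ 2.30453181e-03, -5.57356167e+01,  5.04006600e+01,  1.25694889e-02,
       -2.98179521e-04,  1.42505621e-05]), 'tool_pos': array([ 254.33602853, -543.16443856,  230.70502769]), 'tool_rot': array([-3.14062305e+00, -1.95179613e-04,  4.37855467e-01]), 'ft_force': array([-0.21655154,  0.1425679 , -0.00112804]), 'moment': array([-0.01062155,  0.00809125, -0.0096833 ]), 'opening': 85.38134082155855}
```

View pics/top0.png

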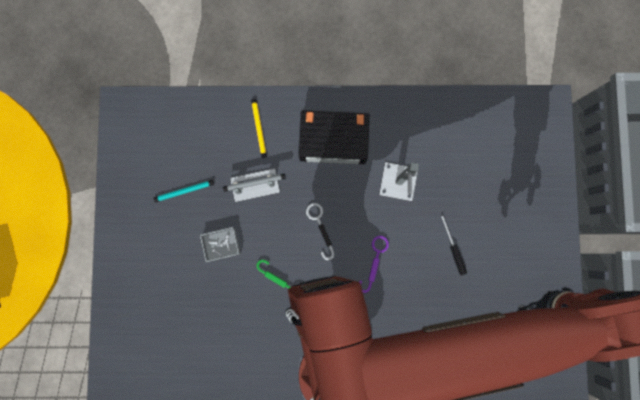

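View pics/side0.png

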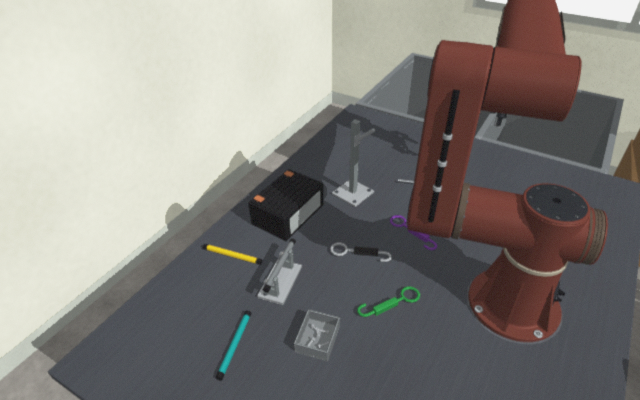

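View pics/wrist0.png

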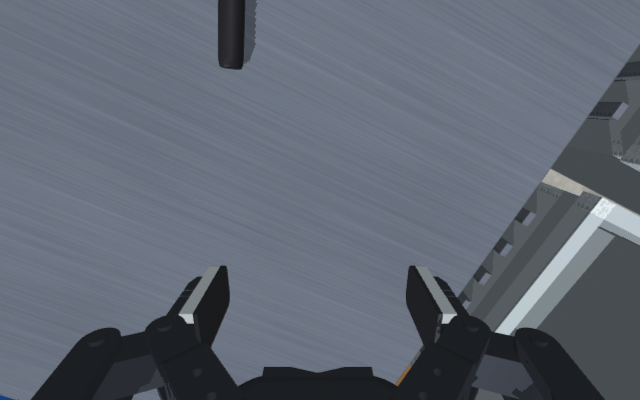

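```bash
cat >> h.py <<'E'
def ray(d,px):
    K=d['camera_matrix'];M=R.from_euler('xyz',d['orientation']).as_matrix()
    u=np.linalg.inv(K)@np.array([px[0],px[1],1.]); v=M@np.array([u[0],-u[1],-u[2]]); return np.array(d['xyz']),v/np.linalg.norm(v)
def onz(d,px,z):
    o,v=ray(d,px); return o+v*(z-o[2])/v[2]
def proj(d,P):
    M=R.from_euler('xyz',d['orientation']).as_matrix(); c=M.T@(np.array(P,float)-d['xyz']); K=d['camera_matrix']
    u=K@np.array([c[0],-c[1],-c[2]]); return u[:2]/u[2]
def tri(d1,p1,d2,p2):
    o1,a=ray(d1,p1);o2,b=ray(d2,p2)
    s=np.linalg.lstsq(np.c_[a,-b],o2-o1,rcond=None)[0]; A=o1+a*s[0];B=o2+b*s[1]; return (A+B)/2,np.linalg.norm(A-B)
def load(f): return pickle.load(open('pics/'+f+'.pkl','rb'))
def crop(f,x0,y0,x1,y1,s,out):
    im=load(f)['frame'][y0:y1,x0:x1,::-1]; cv2.imwrite('pics/'+out+'.png',cv2.resize(im,None,fx=s,fy=s,interpolation=cv2.INTER_CUBIC))
E
python3 - <<'E'
from h import *
crop('top0',200,150,440,300,3,'c1')
crop('side0',230,100,450,320,3,'c2')
E
```

```text
(no output)
```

View pics/c1.png

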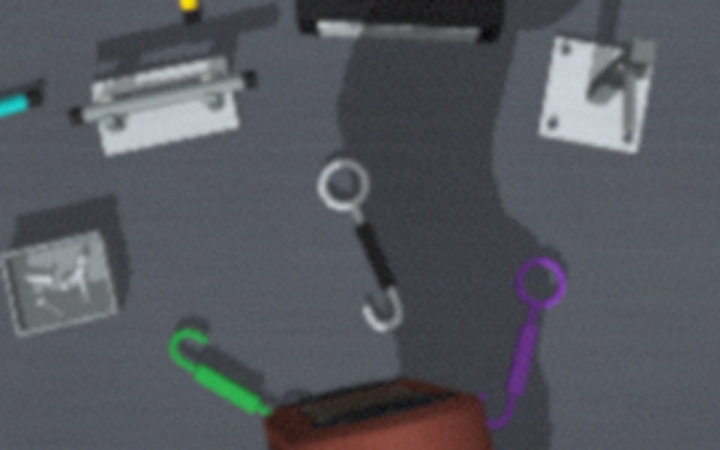

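Run:
```python
from h import *
crop('side0',235,110,435,310,3,'c3')
```

```text
(no output)
```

View pics/c3.png

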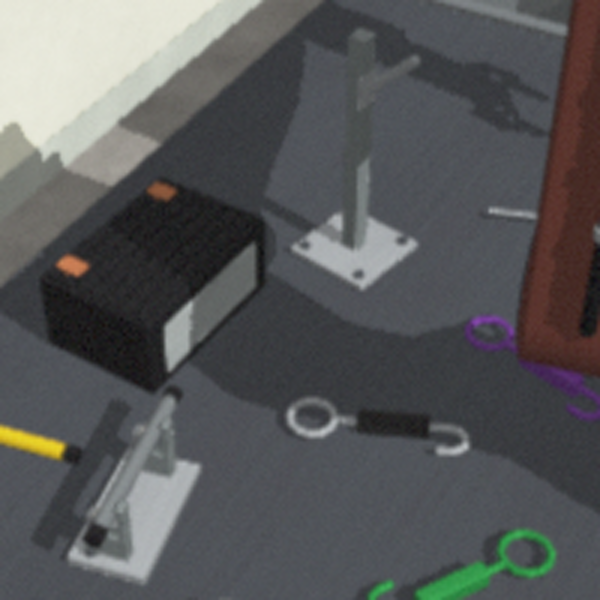

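Run:
```python
from h import *
t=load('top0');s=load('side0')
crop('top0',370,150,430,210,10,'c4')
crop('side0',320,110,400,210,6,'c5')
crop('top0',220,155,290,210,10,'c6')
```

```text
(no output)
```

View pics/c4.png

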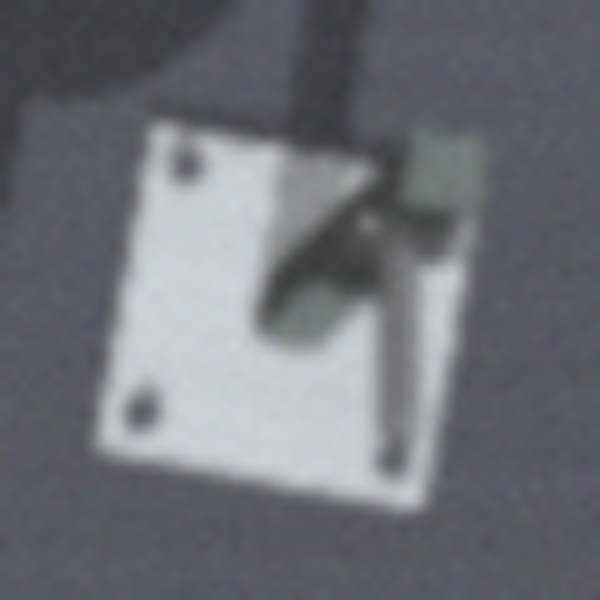

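View pics/c5.png

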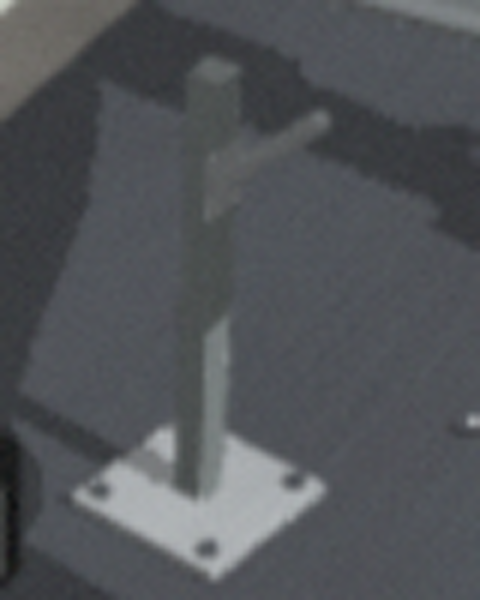

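View pics/c6.png

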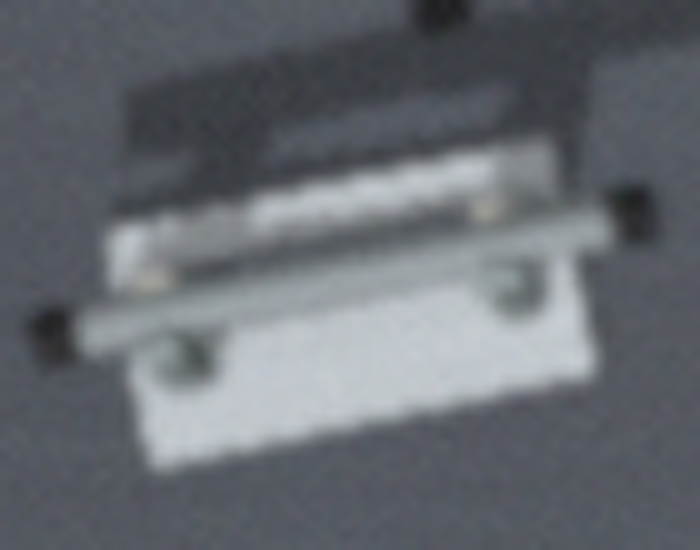

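```bash
cat > m.py <<'E'
from h import *
t=load('top0');s=load('side0')
T=lambda u,v:((u+.5)/10-.5+370,(v+.5)/10-.5+150)
S=lambda u,v:((u+.5)/6-.5+320,(v+.5)/6-.5+110)
C=lambda u,v:((u+.5)/10-.5+220,(v+.5)/10-.5+155)
print('plate corners');P=[onz(t,T(*p),10) for p in [(152,120),(98,452),(420,508)]];print(np.round(P,1), np.linalg.norm(P[0]-P[1]),np.linalg.norm(P[1]-P[2]))
print('side corners',np.round([onz(s,S(*p),10) for p in [(72,495),(215,572),(326,488)]],1))
e=P[0]-P[1];print('yaw',np.arctan2(e[1],e[0]));e=P[1]-P[2];print(np.arctan2(e[1],e[0])-np.pi/2);print('centre',(P[0]+P[2])/2)
print('posttop',onz(t,T(445,170),300),onz(s,S(214,73),300),tri(t,T(445,170),s,S(214,73)))
print('tip',onz(t,T(392,465),299),tri(t,T(392,465),s,S(324,115)))
print('clip corners');P=[onz(t,C(*p),12) for p in [(108,225),(555,145),(600,375),(152,470)]];print(np.round(P,1),np.mean(P,0),[np.linalg.norm(P[i]-P[i-1]) for i in range(4)])
e=P[0]-P[1];print(np.arctan2(e[1],e[0])-np.pi/2);e=P[1]-P[2];print(np.arctan2(e[1],e[0]))
Q=[onz(t,C(*p),73) for p in [(38,337),(645,214)]];print('rod',Q,np.mean(Q,0),np.linalg.norm(Q[0]-Q[1]));e=Q[0]-Q[1];print(np.arctan2(e[1],e[0])-np.pi/2)
c=(200,150); g=lambda u,v:((u+.5)/3-.5+200,(v+.5)/3-.5+150)
eye=onz(t,g(343,185),11);
print('hook eye',eye,'grip ends',onz(t,g(363,224),15),onz(t,g(391,290),15))
print('side eye',onz(s,((313+.5)/3+234.5,(417.5)/3+109.5),11),'grip',[onz(s,((u+.5)/3+234.5,(v+.5)/3+109.5),15) for u,v in[(359,423),(430,426)]])
E
python3 m.py
```

```text
plate corners
[[ 688.2 -161.7   10. ]
 [ 577.5 -142.2   10. ]
 [ 558.6 -247.9   10. ]] 112.46913177220077 107.36253396545943
side corners [[ 688.4 -167.4   10. ]
 [ 580.3 -147.4   10. ]
 [ 558.4 -250.3   10. ]]
yaw -0.17457516520471417
-0.17644314388986704
centre [ 623.40931115 -204.7782435    10.        ]
posttop [ 623.28856863 -205.35252283  300.        ] [ 623.88422748 -207.31660927  300.        ] (array([ 622.94055805, -205.14563103,  301.39919034]), np.float64(0.25368075143785174))
tip [ 542.12336452 -189.32547541  299.        ] (array([ 544.57391177, -186.2341269 ,  308.64471893]), np.float64(7.5186795125017465))
clip corners
[[637.5 349.6  12. ]
 [663.8 202.   12. ]
 [587.1 186.7  12. ]
 [556.1 333.8  12. ]] [611.12848013 268.00502739  12.        ] [np.float64(82.89674094416651), np.float64(149.90124156404542), np.float64(78.18871510891415), np.float64(150.39167398827146)]
0.17638885588696174
0.19737817513103892
rod [array([592.77434591, 360.28846582,  73.        ]), array([631.67719212, 167.59373141,  73.        ])] [612.22576902 263.94109862  73.        ] 196.58253257641636
0.19921074070164058
hook eye [523.19220016  73.26151617  11.        ] grip ends [480.25099899  51.48266033  15.        ] [408.63362626  21.32410401  15.        ]
side eye [526.02439917  67.38844813  11.        ] grip [array([478.44060209,  54.19097265,  15.        ]), array([412.56183819,  20.88665447,  15.        ])]
```

Candidate hooks in the top view are steel/black at (323,230), purple at (377,262) and green at (265,275). Candidate rods are grey in the clip at (255,183), turquoise at (184,190) and yellow at (258,127). I choose the steel/black hook and the grey rod, and the crops confirm both. The measured sizes fit: eye to grip 86 mm, plate 110, rod 197.

Next I move above the hook.

Emit:
{"fn": "move_arm", "kwargs": {
  "plan": [
    {"slide":[1.5,4.5,0],"twist":[0,0,0],"hand":8.5},
    {"slide":[3,9,0],"twist":[0,0,0],"hand":8.5},
    {"slide":[4.5,13.5,0],"twist":[0,0,0],"hand":8.5},
    {"slide":[6,18,0],"twist":[0,0,0],"hand":8.5},
    {"slide":[7.5,22.5,0],"twist":[0,0,0],"hand":8.5},
    {"slide":[9,27,0],"twist":[0,0,0],"hand":8.5},
    {"slide":[10.5,31.5,0],"twist":[0,0,0],"hand":8.5},
    {"slide":[12,36,0],"twist":[0,0,0],"hand":8.5}
  ],
  "grip_force": 60
}}

```text
clock: 0.95
tool_pos: [374.4, -181.3, 230.6]
tool_rot: [-3.141, -0.0, 0.437]
ft_force: [0.8, -0.3, -0.5]
opening: 85.7
```

Emit:
{"fn": "move_arm", "kwargs": {
  "plan": [
    {"slide":[1.2,4,0],"twist":[0,0,0],"hand":8.5},
    {"slide":[2.4,8,0],"twist":[0,0,0],"hand":8.5},
    {"slide":[3.6,12,0],"twist":[0,0,0],"hand":8.5},
    {"slide":[5,16,0],"twist":[0,0,-0.02],"hand":8.5},
    {"slide":[6,20,-2],"twist":[0,0,-0.04],"hand":8.5},
    {"slide":[7,21.8,-5],"twist":[0,0,-0.04],"hand":8.5},
    {"slide":[7,21.8,-8],"twist":[0,0,-0.04],"hand":8.5},
    {"slide":[7,21.8,-8],"twist":[0,0,-0.04],"hand":8.5}
  ]
}}

```text
clock: 1.75
tool_pos: [442.0, 37.9, 146.7]
tool_rot: [-3.137, 0.005, 0.399]
ft_force: [-0.6, 0.1, 0.3]
opening: 85.5
```

Run:
```python
from h import *
shot('wrist','w1');shot('top','t1');print(monitor.get_obs()['qpos'],monitor.get_obs()['tool_pos'])
```

```text
[-2.13538004e-01 -3.81524301e-01 -4.93259751e-01  1.45993190e+00
  7.31029809e-04  2.53094295e+00] [444.06095213  36.54690879 150.99657466]
```

View pics/w1.png

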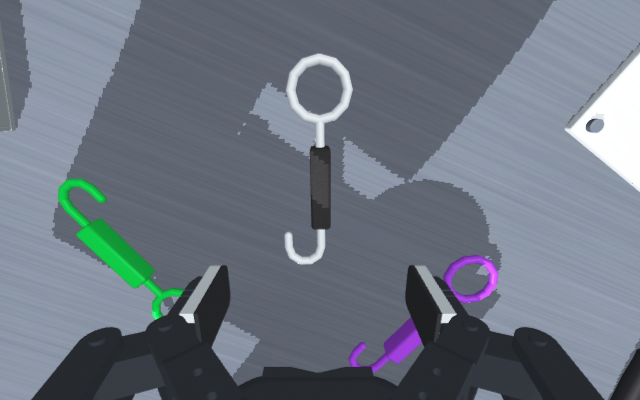

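Run:
```python
from h import *
w=load('w1')
for p,z in [((319.5,88),11),((320,147),22),((320,229),20),((320,188),22)]: print(np.round(onz(w,p,z),1))
e=onz(w,(319.5,88),11);g=onz(w,(320,188),22);print(np.linalg.norm((e-g)[:2]),np.arctan2(e[1]-g[1],e[0]-g[0]))
```

```text
[526.6  72.3  11. ]
[483.1  53.4  22. ]
[412.3  23.4  20. ]
[449.6  39.2  22. ]
83.76543181185444 0.4057116578475154
```

Emit:
{"fn": "move_arm", "kwargs": {
  "plan": [
    {"slide":[0.4,0.2,-4],"twist":[0,0,0.005],"hand":8.5},
    {"slide":[0.4,0.2,-8],"twist":[0,0,0.005],"hand":8.5},
    {"slide":[0.4,0.2,-11],"twist":[0,0,0.005],"hand":8.5},
    {"slide":[0.4,0.2,-13],"twist":[0,0,0.005],"hand":8.5},
    {"slide":[0.4,0.2,-14.2],"twist":[0,0,0.005],"hand":8.5},
    {"slide":[0.4,0.2,-14.6],"twist":[0,0,0.005],"hand":8.5},
    {"slide":[0.4,0.2,-14.6],"twist":[0,0,0.005],"hand":8.5},
    {"slide":[0.4,0.2,-14.6],"twist":[0,0,0.005],"hand":8.5}
  ]
}}

```text
clock: 2.65
tool_pos: [449.2, 38.2, 6.5]
tool_rot: [3.142, -0.001, 0.402]
ft_force: [-0.0, -0.2, -0.7]
opening: 85.0
```

Emit:
{"fn": "move_arm", "kwargs": {
  "plan": [
    {"slide":[0,0,0],"twist":[0,0,0],"hand":1},
    {"slide":[0,0,0],"twist":[0,0,0],"hand":1},
    {"slide":[0,0,0],"twist":[0,0,0],"hand":1},
    {"slide":[0,0,0],"twist":[0,0,0],"hand":1},
    {"slide":[0,0,0],"twist":[0,0,0],"hand":1},
    {"slide":[0,0,0],"twist":[0,0,0],"hand":1},
    {"slide":[0,0,0],"twist":[0,0,0],"hand":1},
    {"slide":[0,0,0],"twist":[0,0,0],"hand":1}
  ]
}}

```text
clock: 3.45
tool_pos: [449.4, 38.2, 6.8]
tool_rot: [3.141, -0.002, 0.402]
ft_force: [-1.2, -0.3, 5.4]
opening: 16.2
```

Emit:
{"fn": "move_arm", "kwargs": {
  "plan": [
    {"slide":[0,0,3],"twist":[0,0,0],"hand":1},
    {"slide":[0,0,7],"twist":[0,0,0],"hand":1},
    {"slide":[0,0,11],"twist":[0,0,0],"hand":1},
    {"slide":[0,0,15],"twist":[0,0,0],"hand":1},
    {"slide":[-1,-4,19],"twist":[0,0,0],"hand":1},
    {"slide":[-2,-8,22],"twist":[0,0,0],"hand":1},
    {"slide":[-2,-8,23],"twist":[0,0,0],"hand":1},
    {"slide":[-2,-8,23],"twist":[0,0,0],"hand":1}
  ]
}}

```text
clock: 4.25
tool_pos: [430.0, -43.1, 238.4]
tool_rot: [3.139, -0.004, 0.399]
ft_force: [-0.2, 0.2, -2.4]
opening: 16.4
```

Run:
```python
from h import *
d=shot('wrist','w2');o=monitor.get_obs();pickle.dump(o,open('pics/w2o.pkl','wb'));print(o['qpos'],o['tool_pos'],o['tool_rot'],o['opening'])
```

```text
[-4.03331708e-01 -4.16969962e-01 -3.64783693e-01  1.62114753e+00
  1.36545072e-03  2.33775141e+00] [429.66602746 -41.99285013 236.67208745] [ 3.14121890e+00 -2.25659975e-03  4.00511208e-01] 16.555424742067085
```

View pics/w2.png

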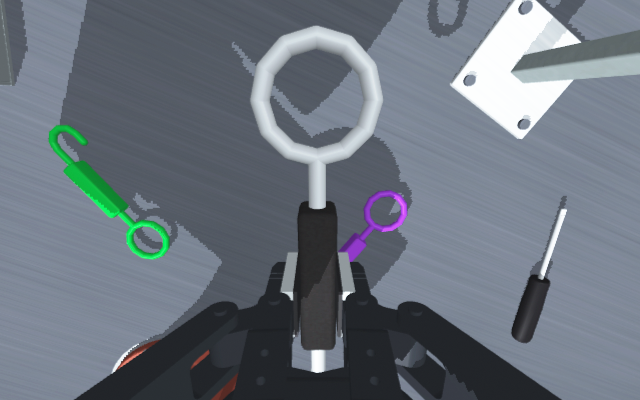

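```bash
cat > plan.py <<'E'
from h import *
w=load('w2');o=pickle.load(open('pics/w2o.pkl','rb'))
p=np.array(o['tool_pos']);Rt=R.from_euler('xyz',o['tool_rot'])
e=onz(w,(316.5,96),p[2]+4.2)
a=onz(w,(251.5,96),p[2]+4.2);b=onz(w,(382.5,96),p[2]+4.2);print('dia',np.linalg.norm(a-b))
et=Rt.inv().apply(e-p);print('eye in tool',et)
et=np.array([et[0],et[1],et[2]])
C=np.array([623.3,-205.7]);yaw=-0.175
ux=np.array([np.cos(yaw),np.sin(yaw),0]);root=np.array([*(C-11*ux[:2]),235.]);ax=(-ux+[0,0,1])/np.sqrt(2)
def pose(s,th,off=0):
    E=root+ax*s+off
    Rg=R.from_euler('z',yaw)*R.from_euler('y',-th)*R.from_euler('x',np.pi)
    return E-Rg.apply(et),Rg
def delta(pg,cur=None):
    cur=cur or monitor.get_obs(); 
    return (pg[0]-cur['tool_pos'])/10,(pg[1]*R.from_euler('xyz',cur['tool_rot']).inv()).as_rotvec()
E
python3 - <<'E'
from plan import *
print(root,root+90*ax)
for s,th in [(140,.75),(115,.75),(90,.75),(38,.75)]:
    g=pose(s,th);print(s,np.round(g[0],1),[np.round(x,3) for x in delta(g)])
E
```

```text
dia 55.9378400555549
eye in tool [84.60413128  0.74779743 -4.0088135 ]
[ 612.46800807 -203.78481049  235.        ] [ 549.80039488 -192.70463646  298.63961031]
140 [ 456.8 -175.5  273.4] [array([  2.718, -13.352,   3.672]), array([ 0.086, -0.753, -0.548])]
115 [ 474.3 -178.6  255.7] [array([  4.459, -13.66 ,   1.904]), array([ 0.086, -0.753, -0.548])]
90 [ 491.7 -181.7  238. ] [array([  6.2  , -13.967,   0.136]), array([ 0.086, -0.753, -0.548])]
38 [ 527.9 -188.1  201.3] [array([  9.82 , -14.608,  -3.54 ]), array([ 0.086, -0.753, -0.548])]
```

Emit:
{"fn": "move_arm", "kwargs": {
  "plan": [
    {"slide":[0.1,-1.5,1],"twist":[0.011,-0.095,-0.07],"hand":1},
    {"slide":[0.3,-3,2],"twist":[0.022,-0.19,-0.14],"hand":1},
    {"slide":[0.6,-5,3],"twist":[0.033,-0.285,-0.21],"hand":1},
    {"slide":[1,-7,4],"twist":[0.044,-0.38,-0.275],"hand":1},
    {"slide":[1.4,-9,4],"twist":[0.055,-0.475,-0.345],"hand":1},
    {"slide":[1.8,-11,4],"twist":[0.066,-0.57,-0.415],"hand":1},
    {"slide":[2.2,-12.5,4],"twist":[0.077,-0.665,-0.485],"hand":1},
    {"slide":[2.5,-13.4,4],"twist":[0.086,-0.753,-0.548],"hand":1}
  ]
}}

```text
clock: 5.1
tool_pos: [504.3, -220.3, 289.3]
tool_rot: [-3.089, -0.674, -0.172]
ft_force: [1.2, -0.0, -2.2]
opening: 16.9
```

Run:
```python
from plan import *
d=shot('wrist','w3');shot('side','s3');shot('top','t3');o=monitor.get_obs();print(o['qpos'],o['tool_pos'],o['tool_rot'],o['opening'])
for s in [140,100,65,38]:
    print(s,[np.round(x,3) for x in delta(pose(s,.75))])
```

```text
dia 55.9378400555549
eye in tool [84.60413128  0.74779743 -4.0088135 ]
[-0.92492756 -0.8392713  -0.69009743  1.23097077  0.48105422  2.49020656] [ 503.389857   -219.39881046  288.47364281] [-3.09046799 -0.67029935 -0.16911534] 16.598979475609685
140 [array([-4.654,  4.389, -1.508]), array([-0.052, -0.072, -0.039])]
100 [array([-1.869,  3.896, -4.337]), array([-0.052, -0.072, -0.039])]
65 [array([ 0.568,  3.465, -6.811]), array([-0.052, -0.072, -0.039])]
38 [array([ 2.448,  3.133, -8.721]), array([-0.052, -0.072, -0.039])]
```

View pics/w3.png

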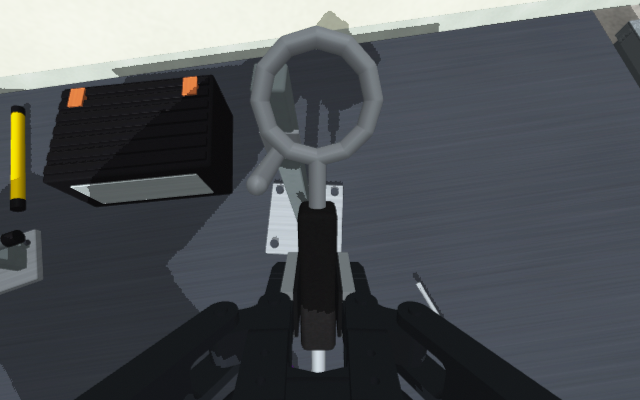

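View pics/s3.png

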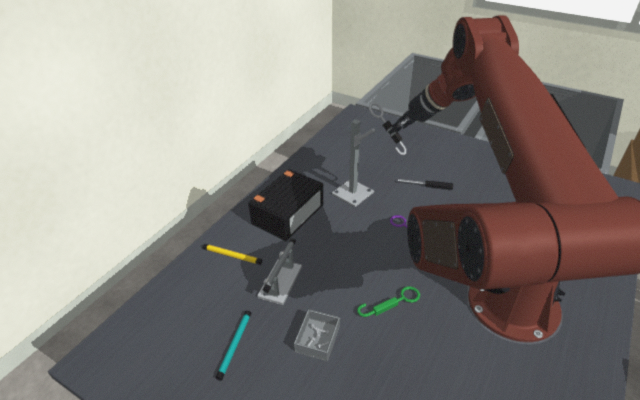

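```bash
cat > kin.py <<'E'
from plan import *
from scipy.optimize import least_squares
D=[([-1.35066478e+00,1.04577239e-01,9.66714001e-02,1.56387936,-1.9e-5,1.35307233],[254.336,-543.164,230.705],[-3.1406,-.0002,.43786]),
([-.2135380,-.3815243,-.49325976,1.45993190,.00073,2.53094],[444.061,36.547,150.997],[-3.1416,0,.399]),
([-.403331708,-.416969962,-.364783693,1.62114753,.001365,2.33775141],[429.666,-41.993,236.672],[3.14122,-.00226,.4005]),
([-0.92492756,-0.8392713,-0.69009743,1.23097077,0.48105422,2.49020656],[503.389857,-219.39881,288.473643],[-3.09046799,-0.67029935,-0.16911534])]
def fk(q,k):
    z0,a1,L1,L2,e2,d,d5,L3=k
    A=R.from_euler('z',q[0]); th=q[1]-q[2]
    p=np.array([a1+L1*np.sin(q[1])+L2*np.cos(th)+e2*np.sin(th), d, z0+L1*np.cos(q[1])-L2*np.sin(th)+e2*np.cos(th)])
    B=R.from_euler('y',q[1]-q[2]+q[3]); p=p+B.apply([d5,0,0]); B2=B*R.from_euler('z',q[4]); p=p+B2.apply([L3,0,0])
    Rt=A*B2*R.from_euler('x',q[5])*R.from_matrix(np.array([[0,0,1],[0,-1,0],[1,0,0]]).astype(float)) # tool z along x
    return A.apply(p),Rt
if __name__=='__main__':
    f=lambda k:np.concatenate([fk(q,k)[0]-p for q,p,r in D]+[(k-np.array([300,100,450,450,0,100,100,250]))*1e-3])
    s=least_squares(f,[300,100,450,450,0,100,100,250]);print(np.round(s.x,1),np.round(s.fun,1))
    for q,p,r in D: print(fk(q,s.x)[1].as_euler('xyz'),r)
    np.save('k.npy',s.x)
E
python3 kin.py
```

```text
dia 55.9378400555549
eye in tool [84.60413128  0.74779743 -4.0088135 ]
[296.3   0.  337.1 550.5  45.4 129.6 138.6 303.3] [-0.   0.   0.  -0.  -0.   0.   0.   0.  -0.   0.  -0.  -0.  -0.  -0.1
 -0.1  0.1  0.   0.   0.   0.1]
[ 3.14062302e+00  1.95052736e-04 -2.70373720e+00] [-3.1406, -0.0002, 0.43786]
[ 3.14049513e+00 -2.95031265e-04 -2.74447816e+00] [-3.1416, 0, 0.399]
[-3.14121859e+00  2.25627275e-03 -2.74108144e+00] [3.14122, -0.00226, 0.4005]
[3.090468   0.67029935 2.97247732] [-3.09046799, -0.67029935, -0.16911534]
```

```bash
cat > ik.py <<'E'
from kin import *
k=np.load('k.npy')
lo=np.array([-2.99,-.84,-1.1,-1.84,-1.51,-3.14]);hi=np.array([2.99,1.86,1.16,2.11,1.56,3.14])
def ik(p,Rg,q0,m=.02):
    def f(q):
        a,B=fk(q,k);B=B*R.from_euler('z',np.pi)
        return np.r_[(a-p)/100,(B*Rg.inv()).as_rotvec()]
    s=least_squares(f,np.clip(q0,lo+m+.001,hi-m-.001),bounds=(lo+m,hi-m));return s.x,np.linalg.norm(s.fun)
E
python3 - <<'E'
from ik import *
q0=monitor.get_obs()['qpos'];
for th in [.1,.2,.3,.4,.5,.6,.75,.95,1.2]:
    print(th,[(s,)+tuple(np.round(ik(*pose(s,th),q0)[1:],3))+(np.round(ik(*pose(s,th),q0)[0],2)[[1,5]],) for s in (130,110,95,70,40)])
E
```

```text
dia 55.9378400555549
eye in tool [84.60413128  0.74779743 -4.0088135 ]
0.1 [(130, np.float64(0.0), array([-0.37,  2.63])), (110, np.float64(0.0), array([-0.34,  2.65])), (95, np.float64(0.0), array([-0.32,  2.66])), (70, np.float64(0.0), array([-0.27,  2.68])), (40, np.float64(0.0), array([-0.22,  2.7 ]))]
0.2 [(130, np.float64(0.0), array([-0.5 ,  2.61])), (110, np.float64(0.0), array([-0.47,  2.62])), (95, np.float64(0.0), array([-0.44,  2.64])), (70, np.float64(0.0), array([-0.4 ,  2.66])), (40, np.float64(0.0), array([-0.35,  2.68]))]
0.3 [(130, np.float64(0.0), array([-0.63,  2.58])), (110, np.float64(0.0), array([-0.6,  2.6])), (95, np.float64(0.0), array([-0.57,  2.61])), (70, np.float64(0.0), array([-0.53,  2.64])), (40, np.float64(0.0), array([-0.47,  2.66]))]
0.4 [(130, np.float64(0.0), array([-0.76,  2.56])), (110, np.float64(0.0), array([-0.73,  2.58])), (95, np.float64(0.0), array([-0.71,  2.6 ])), (70, np.float64(0.0), array([-0.66,  2.62])), (40, np.float64(0.0), array([-0.6 ,  2.65]))]
0.5 [(130, np.float64(0.049), array([-0.82,  2.53])), (110, np.float64(0.029), arra
[... 444 characters left out ...]
0.82,  2.4 ])), (110, np.float64(0.222), array([-0.82,  2.44])), (95, np.float64(0.207), array([-0.82,  2.48])), (70, np.float64(0.178), array([-0.82,  2.53])), (40, np.float64(0.139), array([-0.82,  2.59]))]
0.95 [(130, np.float64(0.356), array([-0.82,  2.17])), (110, np.float64(0.342), array([-0.82,  2.25])), (95, np.float64(0.329), array([-0.82,  2.31])), (70, np.float64(0.304), array([-0.82,  2.39])), (40, np.float64(0.268), array([-0.82,  2.49]))]
1.2 [(130, np.float64(0.42), array([-0.82,  1.86])), (110, np.float64(0.419), array([-0.82,  1.99])), (95, np.float64(0.414), array([-0.82,  2.07])), (70, np.float64(0.4), array([-0.82,  2.21])), (40, np.float64(0.372), array([-0.82,  2.36]))]
```

Run:
```python
from ik import *
print([np.round(x,3) for x in delta(pose(130,.38))])
```

```text
dia 55.9378400555549
eye in tool [84.60413128  0.74779743 -4.0088135 ]
[array([-5.722,  4.578,  0.335]), array([ 0.006,  0.294, -0.032])]
```

Emit:
{"fn": "move_arm", "kwargs": {
  "plan": [
    {"slide":[-1,0,1],"twist":[0,0.1,-0.01],"hand":1},
    {"slide":[-3,0,2.5],"twist":[0,0.2,-0.02],"hand":1},
    {"slide":[-5,0,2.5],"twist":[0.006,0.294,-0.032],"hand":1},
    {"slide":[-5.7,1.5,2],"twist":[0.006,0.294,-0.032],"hand":1},
    {"slide":[-5.7,3,1],"twist":[0.006,0.294,-0.032],"hand":1},
    {"slide":[-5.7,4.6,0.3],"twist":[0.006,0.294,-0.032],"hand":1},
    {"slide":[-5.7,4.6,0.3],"twist":[0.006,0.294,-0.032],"hand":1},
    {"slide":[-5.7,4.6,0.3],"twist":[0.006,0.294,-0.032],"hand":1}
  ]
}}

```text
clock: 6.05
tool_pos: [446.6, -172.3, 291.1]
tool_rot: [-3.142, -0.379, -0.173]
ft_force: [0.5, 0.1, -1.0]
opening: 16.4
```

Run:
```python
from ik import *
d=shot('wrist','w4');shot('side','s4');crop('side','' ,0,0,0,0,'') if 0 else None
crop('s4',320,80,440,180,6,'s4c');o=monitor.get_obs();print(o['qpos'],o['tool_pos'],o['tool_rot'],o['opening'])
for s in [130,115,100,90,70,50,42]:
    print(s,[np.round(x,3) for x in delta(pose(s,.38))])
print('tip px',proj(d,root+88*ax),'root',proj(d,root))
```

```text
dia 55.9378400555549
eye in tool [84.60413128  0.74779743 -4.0088135 ]
[-0.78755786 -0.73509601 -0.52595259  1.4646853   0.21452586  2.5626095 ] [ 446.53672244 -173.28000086  291.54378871] [ 3.14132465 -0.37929832 -0.17429724] 16.73604389139182
130 [array([-0.036, -0.034,  0.028]), array([ 0.   , -0.001, -0.001])]
115 [array([ 1.008, -0.219, -1.033]), array([ 0.   , -0.001, -0.001])]
100 [array([ 2.053, -0.404, -2.094]), array([ 0.   , -0.001, -0.001])]
90 [array([ 2.749, -0.527, -2.801]), array([ 0.   , -0.001, -0.001])]
70 [array([ 4.142, -0.773, -4.215]), array([ 0.   , -0.001, -0.001])]
50 [array([ 5.534, -1.019, -5.629]), array([ 0.   , -0.001, -0.001])]
42 [array([ 6.091, -1.118, -6.195]), array([ 0.   , -0.001, -0.001])]
tip px [322.86870604  62.46352042] root [321.50541448  22.26716451]
```

View pics/w4.png

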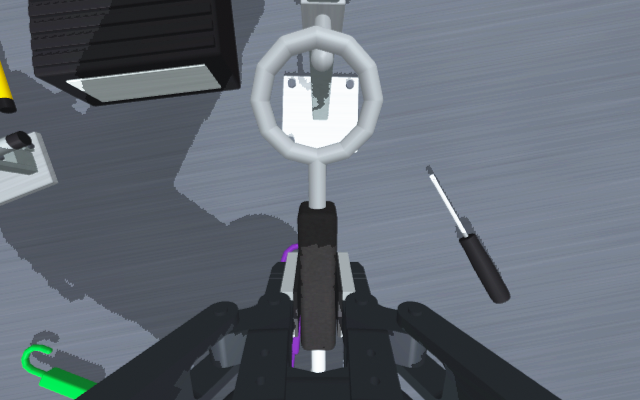

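View pics/s4c.png

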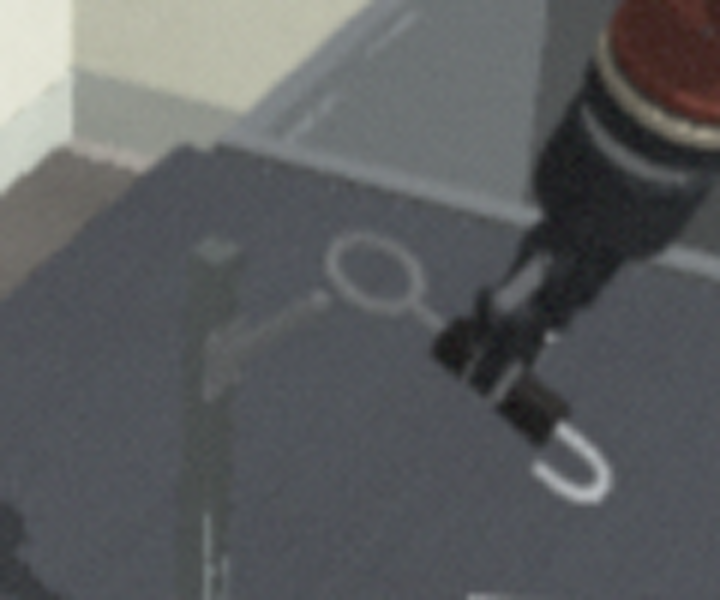

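The wrist view puts the peg tip at about (322,68), close to the predicted (323,62), and the eye centre at (317,96). I advance along the axis and check at the tip.

Emit:
{"fn": "move_arm", "kwargs": {
  "plan": [
    {"slide":[1,-0.2,-1],"twist":[0,0,0],"hand":1},
    {"slide":[2,-0.4,-2.1],"twist":[0,0,0],"hand":1},
    {"slide":[2.5,-0.5,-2.5],"twist":[0,0,0],"hand":1},
    {"slide":[2.5,-0.5,-2.5],"twist":[0,0,0],"hand":1},
    {"slide":[2.5,-0.5,-2.5],"twist":[0,0,0],"hand":1}
  ]
}}

```text
clock: 6.65
tool_pos: [471.4, -178.4, 266.9]
tool_rot: [3.141, -0.379, -0.174]
ft_force: [1.0, -0.5, -2.0]
opening: 16.4
```

Run:
```python
from ik import *
d=shot('wrist','w5');crop('w5',230,0,410,180,4,'w5c');o=monitor.get_obs();print(o['tool_pos'],o['ft_force'])
for s in [90,70,50,42]:
    print(s,[np.round(x,3) for x in delta(pose(s,.38))])
print('tip px',proj(d,root+90*ax),'eye',proj(d,np.array(o['tool_pos'])+R.from_euler('xyz',o['tool_rot']).apply(et)))
```

```text
dia 55.9378400555549
eye in tool [84.60413128  0.74779743 -4.0088135 ]
[ 471.39708438 -178.46407366  267.15091088] [-0.44982537  0.66152988 -1.90798873]
90 [array([ 0.263, -0.008, -0.362]), array([ 0.   , -0.001, -0.   ])]
70 [array([ 1.656, -0.255, -1.776]), array([ 0.   , -0.001, -0.   ])]
50 [array([ 3.048, -0.501, -3.19 ]), array([ 0.   , -0.001, -0.   ])]
42 [array([ 3.605, -0.599, -3.756]), array([ 0.   , -0.001, -0.   ])]
tip px [319.54375571  93.33113539] eye [320.36293887  95.89856667]
```

View pics/w5c.png

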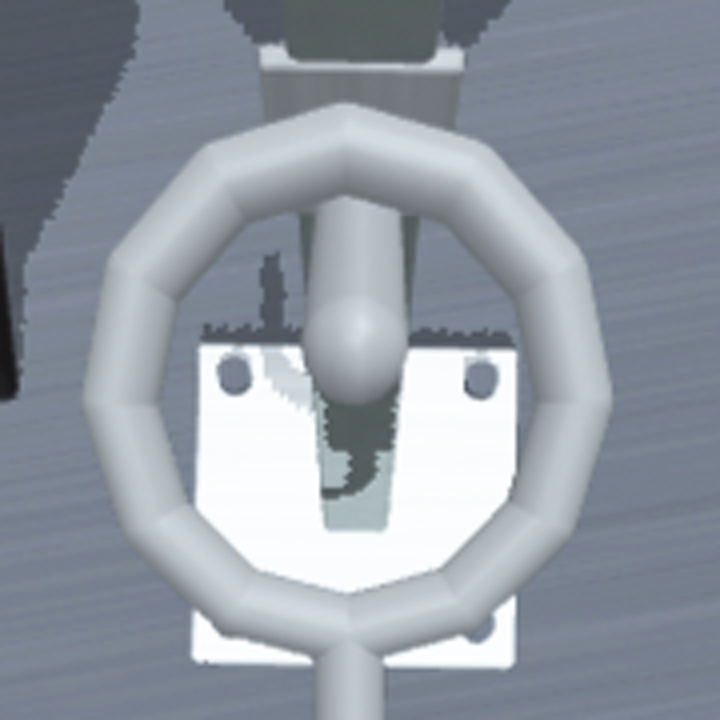

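Emit:
{"fn": "move_arm", "kwargs": {
  "plan": [
    {"slide":[0.5,-0.1,-0.3],"twist":[0,0,0],"hand":1},
    {"slide":[1.3,-0.3,-1.1],"twist":[0,0,0],"hand":1},
    {"slide":[2.1,-0.4,-1.9],"twist":[0,0,0],"hand":1},
    {"slide":[2.8,-0.55,-2.7],"twist":[0,0,0],"hand":1},
    {"slide":[3.3,-0.6,-3.3],"twist":[0,0,0],"hand":1},
    {"slide":[3.3,-0.6,-3.3],"twist":[0,0,0],"hand":1},
    {"slide":[3.3,-0.6,-3.3],"twist":[0,0,0],"hand":1}
  ]
}}

```text
clock: 7.4
tool_pos: [504.4, -184.2, 233.9]
tool_rot: [3.141, -0.379, -0.174]
ft_force: [0.8, 1.4, -1.2]
opening: 16.5
```

Run:
```python
from ik import *
d=shot('wrist','w6');shot('side','s6');crop('s6',320,80,440,180,6,'s6c');crop('w6',230,0,410,180,4,'w6c');o=monitor.get_obs();print(o['tool_pos'],o['ft_force'])
q0=o['qpos']
for s,th in [(42,.38),(42,.5),(42,.53)]:
    print(s,[np.round(x,3) for x in delta(pose(s,th))],ik(*pose(s,th),q0)[1])
```

```text
dia 55.9378400555549
eye in tool [84.60413128  0.74779743 -4.0088135 ]
[ 504.43149483 -184.50864248  234.58784363] [-0.27508386  0.06265385 -2.43262044]
42 [array([ 0.302,  0.005, -0.499]), array([ 0.001, -0.   , -0.   ])] 3.638431654545646e-11
42 [array([ 0.77 , -0.078, -1.397]), array([-0.02 , -0.118, -0.   ])] 3.947431151988357e-09
42 [array([ 0.904, -0.101, -1.612]), array([-0.025, -0.148, -0.   ])] 5.431007867659137e-09
```

View pics/w6c.png

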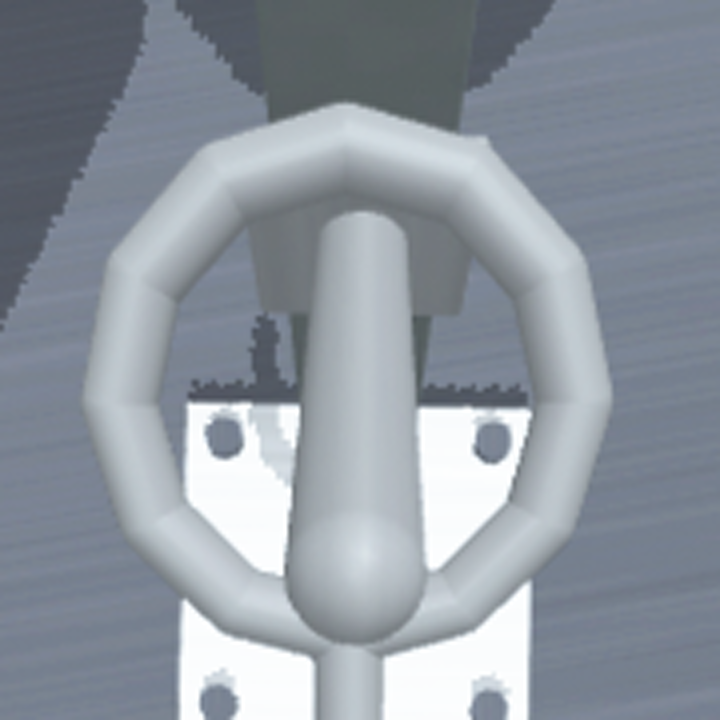

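View pics/s6c.png

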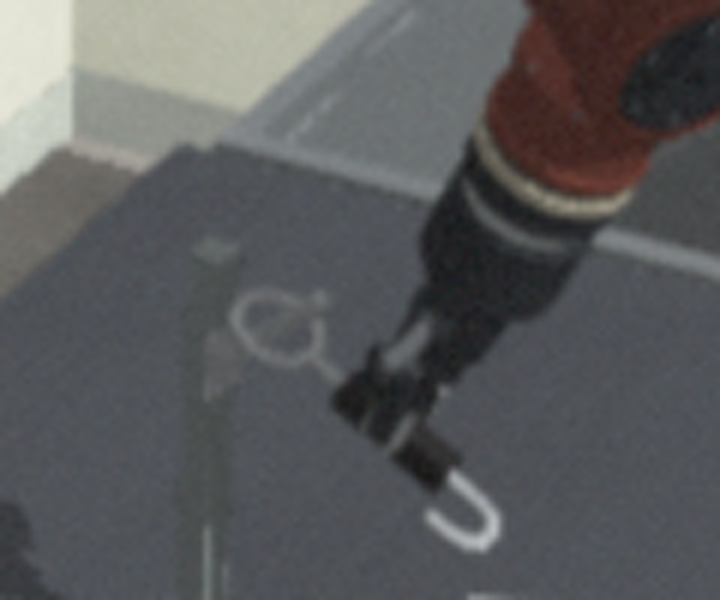

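Emit:
{"fn": "move_arm", "kwargs": {
  "plan": [
    {"slide":[0.3,0,-0.5],"twist":[0,0,0],"hand":1},
    {"slide":[0.5,0,-1],"twist":[-0.01,-0.06,0],"hand":1},
    {"slide":[0.8,-0.1,-1.4],"twist":[-0.02,-0.118,0],"hand":1},
    {"slide":[0.8,-0.1,-1.4],"twist":[-0.02,-0.118,0],"hand":1},
    {"slide":[0.8,-0.1,-1.4],"twist":[-0.02,-0.118,0],"hand":1}
  ]
}}

```text
clock: 8.0
tool_pos: [512.2, -185.7, 220.9]
tool_rot: [3.141, -0.499, -0.175]
ft_force: [0.2, 0.7, -1.3]
opening: 16.2
```

Emit:
{"fn": "move_arm", "kwargs": {
  "plan": [
    {"slide":[0,0,0],"twist":[0,0,0],"hand":3.5},
    {"slide":[0,0,0],"twist":[0,0,0],"hand":5},
    {"slide":[0,0,0],"twist":[0,0,0],"hand":7},
    {"slide":[0,0,0],"twist":[0,0,0],"hand":8.5},
    {"slide":[0,0,0],"twist":[0,0,0],"hand":8.5},
    {"slide":[0,0,0],"twist":[0,0,0],"hand":8.5},
    {"slide":[0,0,0],"twist":[0,0,0],"hand":8.5},
    {"slide":[0,0,0],"twist":[0,0,0],"hand":8.5}
  ]
}}

```text
clock: 8.8
tool_pos: [512.2, -185.7, 220.9]
tool_rot: [3.141, -0.499, -0.175]
ft_force: [-0.2, -0.5, -0.7]
opening: 84.9
```

Run:
```python
from ik import *
d=shot('wrist','w7');shot('side','s7');crop('s7',320,80,440,180,6,'s7c');o=monitor.get_obs();print(o['tool_pos'],o['tool_rot'],o['ft_force'],o['opening'])
```

```text
dia 55.9378400555549
eye in tool [84.60413128  0.74779743 -4.0088135 ]
[ 512.21308754 -185.67776009  220.91843738] [ 3.14087953 -0.49919041 -0.17477266] [-0.14631838  0.21717569 -0.04966047] 84.92534681561315
```

View pics/w7.png

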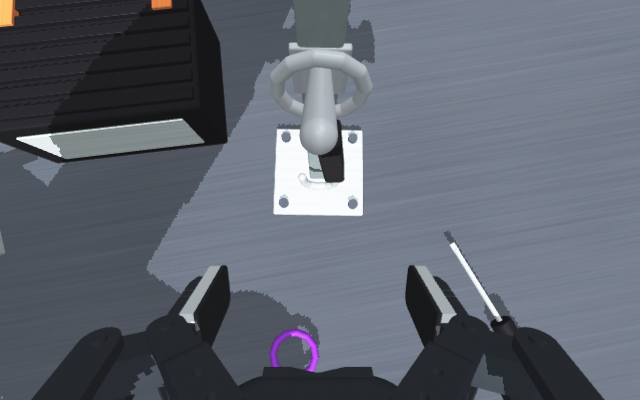

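View pics/s7c.png

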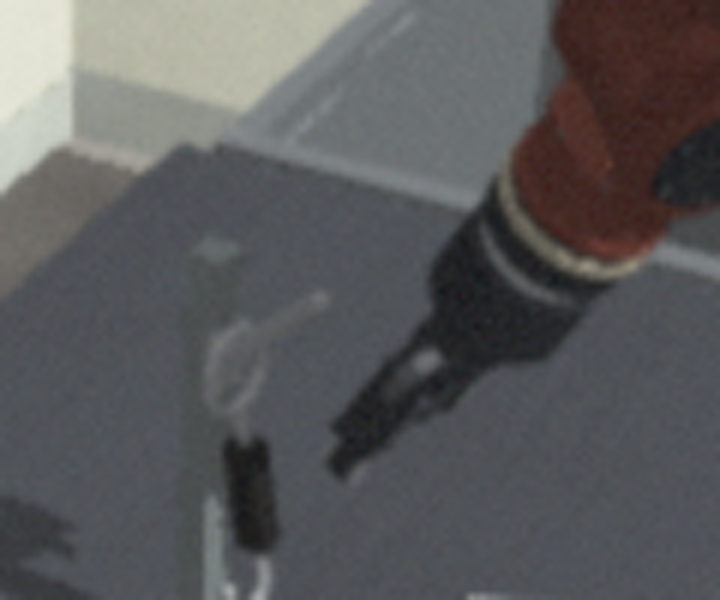

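Emit:
{"fn": "move_arm", "kwargs": {
  "plan": [
    {"slide":[-2,0.3,1],"twist":[0,0,0],"hand":8.5},
    {"slide":[-5,1,3],"twist":[0.02,0.1,0],"hand":5},
    {"slide":[-8,2,5],"twist":[0.04,0.22,0],"hand":3},
    {"slide":[-9,5,5],"twist":[0.06,0.34,0],"hand":0},
    {"slide":[-9,9,5],"twist":[0.08,0.45,0],"hand":0},
    {"slide":[-8,13,4],"twist":[0.087,0.491,0],"hand":0},
    {"slide":[-6,17,3],"twist":[0.087,0.491,0],"hand":0},
    {"slide":[-4,21,2],"twist":[0.087,0.491,0],"hand":0}
  ]
}}

```text
clock: 9.7
tool_pos: [473.0, 26.1, 240.5]
tool_rot: [3.141, -0.001, -0.175]
ft_force: [0.8, -0.9, 0.3]
opening: -0.1
```

Run:
```python
from h import *
o=monitor.get_obs();print(o['tool_pos'],o['tool_rot'],o['opening'],o['qpos'])
for z in (150,):
  t=np.array([612,265,z]); Rg=R.from_euler('z',.19)*R.from_euler('x',np.pi)
  print((t-o['tool_pos'])/10,(Rg*R.from_euler('xyz',o['tool_rot']).inv()).as_rotvec())
```

```text
[473.04069823  26.07648019 240.4918955 ] [ 3.14108720e+00 -6.49678432e-04 -1.74943390e-01] -0.09364860426330548 [-2.21703692e-01 -2.80818618e-01 -2.50264302e-01  1.60067805e+00
 -4.74538001e-04  3.09483236e+00]
[13.89593018 23.89235198 -9.04918955] [0.00050334 0.00065711 0.36494353]
```

Emit:
{"fn": "move_arm", "kwargs": {
  "plan": [
    {"slide":[1.5,3,0],"twist":[0,0,0.14],"hand":0},
    {"slide":[3,6,0],"twist":[0,0,0.28],"hand":0},
    {"slide":[4.5,9,0],"twist":[0,0,0.42],"hand":0},
    {"slide":[6,12,0],"twist":[0,0,0.56],"hand":0},
    {"slide":[7,15,0],"twist":[0,0,0.7],"hand":0},
    {"slide":[8,18,0],"twist":[0,0,0.84],"hand":0},
    {"slide":[9,21,0],"twist":[0,0,0.98],"hand":0},
    {"slide":[10,23.9,0],"twist":[0,0,1.12],"hand":0}
  ]
}}

```text
clock: 10.5
tool_pos: [573.3, 266.6, 240.2]
tool_rot: [3.141, -0.001, 0.951]
ft_force: [1.0, -0.0, 0.6]
opening: 0.6
```

Emit:
{"fn": "move_arm", "kwargs": {
  "plan": [
    {"slide":[0,0,0],"twist":[0,0,0.14],"hand":0},
    {"slide":[0,0,0],"twist":[0,0,0.28],"hand":0},
    {"slide":[0,0,0],"twist":[0,0,0.42],"hand":0},
    {"slide":[0,0,0],"twist":[0,0,0.56],"hand":0},
    {"slide":[0,0,0],"twist":[0,0,0.7],"hand":0},
    {"slide":[0,0,0],"twist":[0,0,0.84],"hand":0},
    {"slide":[0,0,0],"twist":[0,0,0.98],"hand":0},
    {"slide":[0,0,0],"twist":[0,0,1.12],"hand":0}
  ]
}}

```text
clock: 11.3
tool_pos: [573.4, 266.6, 240.0]
tool_rot: [3.141, -0.001, 2.077]
ft_force: [-0.0, 0.1, -1.0]
opening: -0.1
```

Emit:
{"fn": "move_arm", "kwargs": {
  "plan": [
    {"slide":[0,0,0],"twist":[0,0,0.14],"hand":0},
    {"slide":[0,0,0],"twist":[0,0,0.28],"hand":0},
    {"slide":[0,0,0],"twist":[0,0,0.42],"hand":0},
    {"slide":[0,0,0],"twist":[0,0,0.56],"hand":0},
    {"slide":[0,0,0],"twist":[0,0,0.7],"hand":0},
    {"slide":[0,0,0],"twist":[0,0,0.84],"hand":0},
    {"slide":[0,0,0],"twist":[0,0,0.98],"hand":0},
    {"slide":[0,0,0],"twist":[0,0,1.12],"hand":0}
  ]
}}

```text
clock: 12.1
tool_pos: [573.5, 266.6, 239.8]
tool_rot: [3.141, -0.001, -3.081]
ft_force: [0.2, 0.5, 0.4]
opening: -0.2
```

Run:
```python
from h import *
shot('wrist','w8')
o=monitor.get_obs();print(o['tool_pos'],o['tool_rot'],o['opening'],o['qpos'])
```

```text
[573.49460559 266.57036982 239.86654275] [ 3.14122279e+00 -9.26889162e-04 -3.07223646e+00] 0.4269871155775537 [2.28467736e-01 2.08534017e-01 2.27204255e-01 1.59032315e+00
 5.12044749e-04 1.59111495e-01]
```

View pics/w8.png

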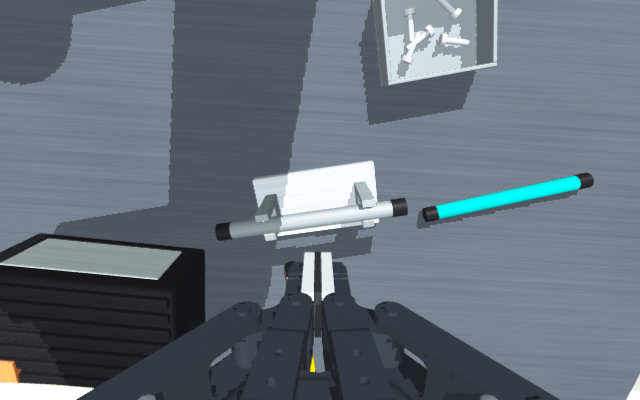

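Run:
```python
from h import *
w=load('w8');o=monitor.get_obs()
a=onz(w,(217,231.5),73);b=onz(w,(406,207),73);c=(a+b)/2;print(a,b,c,np.linalg.norm(a-b));e=b-a;print('yaw',np.arctan2(e[1],e[0])-np.pi/2)
P=[onz(w,p,12) for p in [(374,161),(254,180)]];print('plate -x corners',P,np.linalg.norm(P[0]-P[1]));e=P[0]-P[1];y=np.arctan2(e[1],e[0])-np.pi/2;print(y,'centre',(P[0]+P[1])/2+40*np.array([np.cos(y),np.sin(y),0]))
Rg=R.from_euler('z',.19+np.pi)*R.from_euler('x',np.pi)
print((Rg*R.from_euler('xyz',o['tool_rot']).inv()).as_rotvec())
```

```text
[634.31296334 161.98270585  73.        ] [594.13046544 361.93001976  73.        ] [614.22171439 261.95636281  73.        ] 203.9449962033391
yaw 0.1983236852511281
plate -x corners [array([558.6237608 , 334.37862271,  12.        ]), array([590.80900098, 190.51790393,  12.        ])] 147.4170820988918
0.22010055390981087 centre [613.75140091 271.18137341  12.        ]
[-0.00024704 -0.00096752  0.12064397]
```

Emit:
{"fn": "move_arm", "kwargs": {
  "plan": [
    {"slide":[1.5,0,-2],"twist":[0,0,0.06],"hand":0},
    {"slide":[3,0,-4],"twist":[0,0,0.12],"hand":0},
    {"slide":[3.9,0,-7],"twist":[0,0,0.12],"hand":0},
    {"slide":[3.9,0,-10],"twist":[0,0,0.12],"hand":0},
    {"slide":[3.9,0,-12.5],"twist":[0,0,0.12],"hand":0},
    {"slide":[3.9,0,-14],"twist":[0,0,0.12],"hand":0},
    {"slide":[3.9,0,-14],"twist":[0,0,0.12],"hand":0},
    {"slide":[3.9,0,-14],"twist":[0,0,0.12],"hand":0}
  ]
}}

```text
clock: 12.95
tool_pos: [612.8, 266.7, 100.8]
tool_rot: [3.141, -0.0, -2.953]
ft_force: [-0.4, -0.2, 1.6]
opening: -0.0
```

Run:
```python
from h import *
shot('wrist','w9');shot('side','s9');crop('s9',240,210,340,310,6,'s9c')
o=monitor.get_obs();print(o['tool_pos'],o['tool_rot'],o['opening'],o['ft_force'])
```

```text
[613.52263854 266.87023923 101.84801347] [ 3.14113568e+00  1.76626625e-03 -2.95258518e+00] 0.10890269685184109 [ 0.20093065 -0.01019978 -0.88308933]
```

View pics/w9.png

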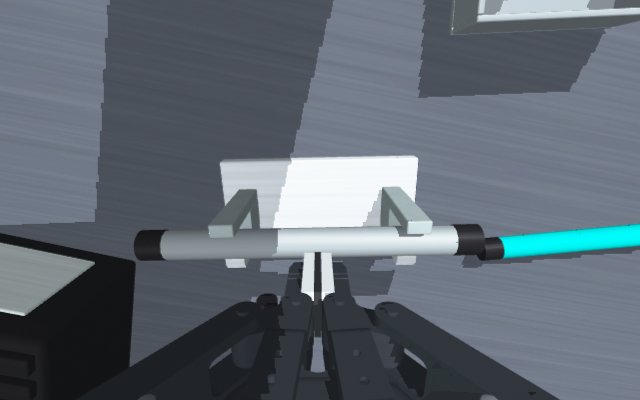

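View pics/s9c.png

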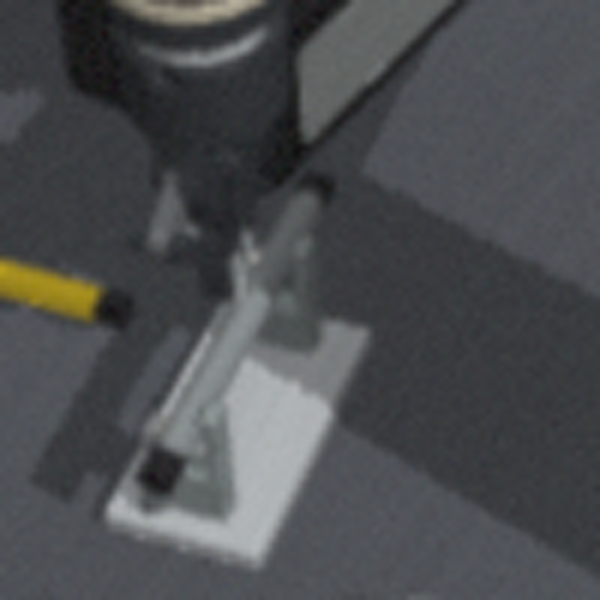

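Run:
```python
from h import *
w=load('w9')
for r in (228,242,256): print(r,onz(w,(318,r),78),onz(w,(318,r),73))
print(proj(w,[613,267,101.8]))
a=onz(w,(135,245),73);b=onz(w,(484,239),73);print(a,b,(a+b)/2,np.linalg.norm(a-b),np.arctan2((b-a)[1],(b-a)[0])-np.pi/2)
```

```text
228 [601.60405914 265.2149876   78.        ] [603.71096871 265.63188675  73.        ]
242 [610.36131185 266.88760422  78.        ] [612.73193641 267.35487238  73.        ]
256 [619.40389838 268.614719    78.        ] [622.04683044 269.13399731  73.        ]
[317.38743095 266.74263451]
[635.39811677 158.73176685  73.        ] [592.11081621 365.27092644  73.        ] [613.75446649 262.00134665  73.        ] 211.0265737693725 0.20659371924332648
```

Emit:
{"fn": "move_arm", "kwargs": {
  "plan": [
    {"slide":[-0.1,0,-0.8],"twist":[0,0,0],"hand":0},
    {"slide":[-0.1,0,-1.5],"twist":[0,0,0],"hand":0},
    {"slide":[-0.1,0,-2],"twist":[0,0,0],"hand":0},
    {"slide":[-0.1,0,-2.3],"twist":[0,0,0],"hand":0},
    {"slide":[-0.1,0,-2.6],"twist":[0,0,0],"hand":0}
  ]
}}

```text
clock: 13.55
tool_pos: [613.6, 267.0, 76.9]
tool_rot: [3.141, 0.004, -2.953]
ft_force: [2.3, 0.2, 6.5]
opening: 0.1
```

Emit:
{"fn": "move_arm", "kwargs": {
  "plan": [
    {"slide":[0,0,-0.3],"twist":[0,0,0],"hand":0},
    {"slide":[0,0,-0.6],"twist":[0,0,0],"hand":0},
    {"slide":[0,0,-0.6],"twist":[0,0,0],"hand":0}
  ]
}}

```text
clock: 13.85
tool_pos: [613.5, 267.0, 70.5]
tool_rot: [3.141, 0.004, -2.953]
ft_force: [0.0, 0.4, -1.4]
opening: 0.0
```

Emit:
{"fn": "move_arm", "kwargs": {
  "plan": [
    {"slide":[0,0,-0.4],"twist":[0,0,0],"hand":0},
    {"slide":[0,0,-0.8],"twist":[0,0,0],"hand":0},
    {"slide":[0,0,-1.1],"twist":[0,0,0],"hand":0},
    {"slide":[0,0,-1.2],"twist":[0,0,0],"hand":0},
    {"slide":[0,0,-1.2],"twist":[0,0,0],"hand":0}
  ]
}}

```text
clock: 14.35
tool_pos: [613.8, 267.1, 58.9]
tool_rot: [3.141, 0.005, -2.953]
ft_force: [-0.8, 0.8, 5.6]
opening: -0.0
```

Emit:
{"fn": "move_arm", "kwargs": {
  "plan": [
    {"slide":[0,0,-0.1],"twist":[0,0,0],"hand":0},
    {"slide":[0,0,-0.1],"twist":[0,0,0],"hand":0},
    {"slide":[0,0,1],"twist":[0,0,0],"hand":0},
    {"slide":[0,0,3],"twist":[0,0,0],"hand":0},
    {"slide":[0,0,6],"twist":[0,0,0],"hand":0},
    {"slide":[-1,0,10],"twist":[0,0,0],"hand":0},
    {"slide":[-3,0,14],"twist":[0,0,0],"hand":0},
    {"slide":[-5,0,17],"twist":[0,0,0],"hand":0}
  ]
}}

```text
clock: 15.15
tool_pos: [563.3, 267.0, 231.5]
tool_rot: [3.141, 0.006, -2.953]
ft_force: [-0.1, -0.5, 0.9]
opening: 0.2
```

Emit:
{"fn": "move_arm", "kwargs": {
  "plan": [
    {"slide":[-4,0,1],"twist":[0,0,0],"hand":0},
    {"slide":[-8,0,1],"twist":[0,0,0],"hand":0},
    {"slide":[-11,0,1],"twist":[0,0,0],"hand":0},
    {"slide":[-11,0,1],"twist":[0,0,0],"hand":0}
  ]
}}

```text
clock: 15.55
tool_pos: [450.2, 267.2, 242.3]
tool_rot: [3.141, 0.005, -2.951]
ft_force: [0.3, 0.6, 0.7]
opening: -0.0
```

Run:
```python
from h import *
shot('wrist','w10');shot('side','s10');shot('top','t10');crop('s10',230,100,410,310,3.3,'x') if 0 else None
im=cv2.hconcat([cv2.resize(load('s10')['frame'][a:a+100,b:b+100,::-1],(400,400),interpolation=cv2.INTER_CUBIC) for a,b in((210,230),(110,310))]);cv2.imwrite('pics/s10c.png',im)
im=cv2.hconcat([cv2.resize(load('t10')['frame'][a:a+70,b:b+70,::-1],(400,400),interpolation=cv2.INTER_CUBIC) for a,b in((150,220),(145,365))]);cv2.imwrite('pics/t10c.png',im)
o=monitor.get_obs();print(o['tool_pos'],o['ft_force'])
```

```text
[453.61602225 266.87800055 241.73227822] [ 1.1767621  -0.83496347 -0.28147856]
```

View pics/s10c.png

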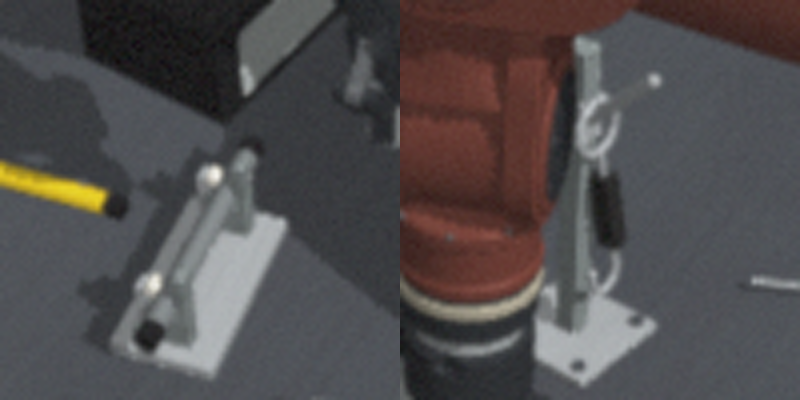

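View pics/t10c.png

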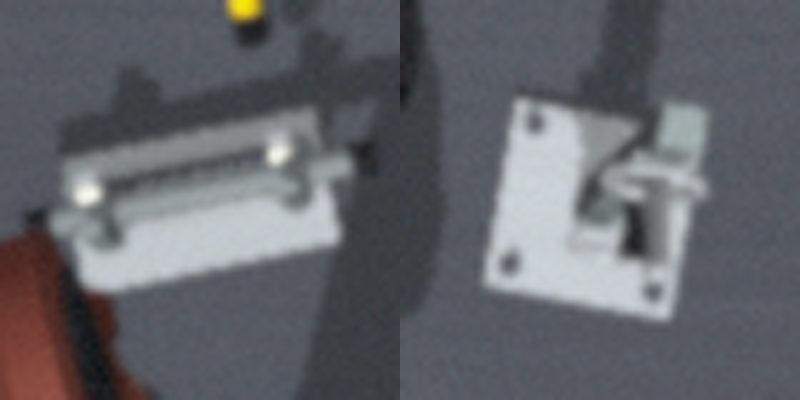

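View pics/s10.png

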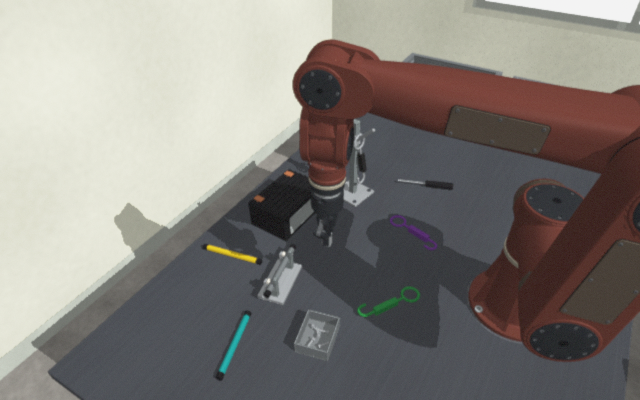

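View pics/t10.png

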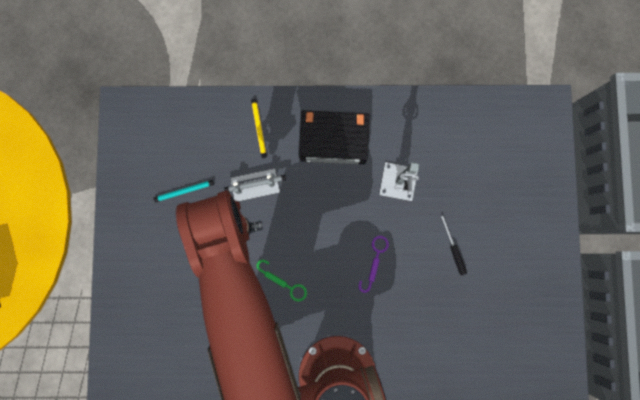

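```bash
python3 - <<'E' | tail -3
from plan import *
t=load('t10');s=load('s10')
e,g=tri(t,(409.6,176.9),s,(359.3,141));d=e-root;y=np.array([-np.sin(yaw),np.cos(yaw),0])
print('eye',e,g,'z',d@ax,'y',d@y,'x',d@np.cross(y,ax))
C=lambda u,v,:(220+u*.175,150+v*.175)
a=onz(t,C(35,220),50);b=onz(t,C(368,158),50);print('rod',(a+b)/2,np.linalg.norm(a-b),np.arctan2((a-b)[1],(a-b)[0])-np.pi/2)
robot.job_done()
E
```

```text
eye [ 604.21263732 -203.76664724  235.23157981] 0.3865800763278707 z 5.914258692148041 y -1.4194413941083877 x -5.586755379340848
rod [612.1370229  261.95045215  50.        ] 190.83042368745862 0.1831097164558475
the job is handed in; nothing more can be done
```

Both tools are in their holders, and I handed the job in at about 16 s of the 51 s allowed.

- **Crate hook:** I gripped the steel and black hook, slid its eye over the peg tip at a moderate tilt and released it. It dropped to the root and hangs free. The last two-view check put the eye about 6 mm up the peg from the root, 1 mm off to the side and 6 mm off in the third direction.
- **Tilt limit:** My first approach, tilted about 45 degrees, was out of reach because a shoulder joint was at its limit. The arm stopped off target there without touching anything, so I used the smaller tilt instead.
- **Rod:** I pressed it down with closed fingers midway between the forks. The force readings stayed at or below about 6.5 N, and the fingers met the rod again with its top at about 59 mm, which is its home height.
- **Rod checks:** The pictures show both white noses closed over the rod. Its centre measured about 7 mm off the middle of the clip, and it was parallel to the clip within measuring error.
- **What disagreed:** The rod's length measured 191 mm in the last picture instead of 200, because its black ends are blurred. The jaw angle was judged only from the pictures.
- **Bystanders:** The module, tray and screwdriver look unmoved in the side view; the arm hid the tray in the top view. The gripper was clear of everything.

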